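# Lay the dry plasma torch in its V cradle

## Task

The cleaned plasma torch has dried: draw it up and off its slanted peg on the draining rack and lay it gently in the bench cradle so that it lies level, its thin tube in the single V-notch, its thick base in the pair of V-notches, and its flange in the gap between that pair. The ceramic is brittle, so do not wrench, knock or drop it; leave the plain spare tube hanging on its own peg and the other things where they stand.

Things in the scene. Friction and masses are not known exactly. Their poses are not given: they have to be found in the camera images.
- torch: the plasma torch, 184 mm long, 0.14 kg: white ceramic tube 24 mm across (bore 18), open at its mouth, on a grey base 34 mm across. z: its long axis, mouth to base. Origin on the axis in the thin tube (a good grasp): mouth at z = -62 mm, tube to +45, base to +118, nozzle to +122. Starts mouth down on one of the two upper pegs (varies), leaning 40 degrees above level; +x its upper side
- torch_mouth (a point): centre of the torch's open mouth, on its axis, 62 mm from the torch's origin
- torch_flange (a point): centre of the torch's flange (44 mm across, 5 mm thick) round the base, on the axis, 68 mm from the torch's origin. Beyond it two gas-inlet stubs, 8 mm thick, at z = +99 and +109 mm of the torch, stick out along the torch's -x to 33 mm from the axis
- spare_tube: a plain white ceramic tube of the same 24 mm diameter and 18 mm bore, 120 mm long, with no base, hanging on the other upper peg; it stays there. Origin on its axis, 62 mm from its lower mouth; z along the axis, upward
- rack_panel: leaning grey panel of the fixed draining rack (in a white drip tray 225 x 215 mm), 130 mm along x (up its slope), 200 along y, 6 thick; origin at its centre, 85 mm up. z: direction of the pegs, 40 degrees above level. Four pegs, 9 mm thick, to z = +104 mm: upper ones at x = +45, y = +-50, lower empty ones at x = -35, y = +-50. A hung tube's mouth rests on the peg's stop, z = +9 mm
- cradle: fixed cradle: aluminium plate 170 x 84 mm, 13 mm high, with three white uprights with 90-degree V-notches open upward. Origin on the worktop; x along the cradle from the single notch to the pair, z up. Single notch: x = -54 to -40 mm, upright 60 mm wide, 69 high, notch 42 wide at the top, for the tube. Pair: x = 48 to 59 and 77 to 88, 76 wide, 70 high, notches 58 wide, for the base
- cradle_seat (a point): where the torch's origin is when it lies in the cradle: 65 mm above the cradle's origin. The torch's axis is then along the cradle's x, base toward +x, and its flange is in the 18 mm gap between the paired notches, 68 mm from this point
- tape_roll: roll of masking tape lying flat, 66 mm across, 19 mm high; origin under its centre
- std_bottle: small white reagent bottle with a blue cap, 49 mm across, 85 mm high; origin under its centre
- acid_bottle: white reagent bottle with a red cap, 73 mm across, 135 mm high; origin under its centre

How it is judged (in metres and radians):
On the way:
1. the torch is drawn off its peg: its mouth is clear of the peg's tip, or well away from the rack ((z of torch_mouth in the frame of rack_panel above 0.105 m or distance between torch and rack_panel above 0.25 m)), for 0.1 s.
At the end, for the whole second after the job is handed in: the torch lies at rest in the cradle the right way round, its mouth and flange centres both within 5 mm sideways and 4 mm in height of the cradle's axis (65 mm up), the flange within 8 mm of the middle of its gap; the spare tube hangs within 20 mm of where it was (x of torch_flange in the frame of cradle between 0.06 and 0.076 m and y of torch_flange in the frame of cradle between -0.005 and 0.005 m and z of torch_flange in the frame of cradle between 0.061 and 0.069 m and x of torch_mouth in the frame of cradle between -0.07 and -0.054 m and y of torch_mouth in the frame of cradle between -0.005 and 0.005 m and z of torch_mouth in the frame of cradle between 0.061 and 0.069 m and contact force between torch and cradle above 0.2 N and linear speed of torch below 0.02 m/s and angular speed of torch below 0.2 rad/s and distance of spare_tube from where it was at the start of the episode below 0.02 m); the robot touches nothing.
It fails at once if the torch is let fall: it moves faster than 0.45 m/s while the fingers do not hold it (a drop of some 15 mm or more) (linear speed of torch above 0.45 m/s and contact force between torch and the fingers below 0.1 N).
It fails at once if the torch is wrenched against the rack (over 40 N) (contact force between torch and rack_panel above 40 N).
It fails at once if the torch is knocked, pressed or dropped into the cradle (over 30 N) (contact force between torch and cradle above 30 N).
It fails at once if the spare tube is moved from its place by more than 30 mm (distance of spare_tube from where it was at the start of the episode above 0.03 m).
It fails at once if another thing on the worktop is moved by more than 30 mm (distance of any of tape_roll, std_bottle, acid_bottle from where it was at the start of the episode above 0.03 m).
It also fails if it takes over 45 s, if anything falls off the work surface, if the arm or the gripper's body presses on something with over 40 N, if the wrist force passes 120 N, or if a joint passes its speed limit or range.

## Robot

A 6-joint arm with a two-finger parallel gripper is mounted at the origin on a cart in front of the work surface, level with it; the furniture and walls round the work are solid. World frame = base frame: x ahead of the robot, y to its left, z up, the work surface at z = 0. Lengths are in mm, angles in rad, forces in N, time in s.
With the tool pointing down it reaches from about 400 to 925 mm from the base axis. Payload 12.5 kg.
Tool frame: the origin (TCP) lies between the finger pads; the fingertips stand env.tip_extent ahead of it and the grasp point (between the pads) lies 11 mm behind it (env.tip_extent is the distance from the TCP to the fingertips, in mm); z points along the fingers, y is the line along which they close (so a half turn about z gives the same grasp; the last joint's range is limited). The gripper opens to 95 mm and grips with 3 to 60 N. Pads are 20 mm wide; open, the fingers measure 119 mm over their backs; the gripper's body (75 mm by 180 mm) begins 59 mm behind the grasp point.
Start: joints at [1.103, 0.491, 1.559, -0, 1.092, -0.106], TCP at [221.208, 584.562, 222.661] pointing down, gripper open.
Joint ranges: [-3.1, 3.1], [-0.84, 2.19], [0.05, 2.79], [-1.13, 4.28], [0.06, 2.93], [-2.69, 2.69]. Speed limits (rad/s): [2.22, 2.22, 2.79, 3.14, 3.14, 3.14].

## Interface

Orientations are given as [roll, pitch, yaw] about the fixed x, y, z axes, in that order (R = Rz(yaw) Ry(pitch) Rx(roll)).
In Python, from cell import env gives the robot as it stands.
- The arm moves only by the tool carry_out, never from a script. Its argument "motion" is a list of rows, each a list of 5 numbers: the shift along the tool's x, y, z in mm, then the turn about the tool's z in degrees, then the closure, from 0 (fully open) to 1 (shut). A call has 1 to 12 rows; each row shifts and turns the commanded pose from where the row before left it, along the tool's axes as they then stand; what a row does not reach is not made up. A row lasts 1/10 s, in which the tool goes at most 50 mm and 8.59 degrees, less where a joint would pass 70% of its speed; a pose out of reach is approached as far as the arm can. A call with a gripper value outside its range is refused whole. The fingers move at their own pace and stop on an object; the grip force is fixed at half the most. Time passes only in rows, so rows that do not move let the fingers close. It gives the time, the measured TCP pose, the force, the opening and the grip force at its end, in the units of the state.
- env.state(): the state, without advancing time (a new reading comes with each control period).
- env.read_camera(name): name is "scene" or "side" or "wrist"; returns a dict with "color" (400x640x3 uint8, red, green, blue), "K" (3x3 intrinsics, pixels), "R" (3x3) and "t" (3): a world point X has camera coordinates R X + t; the wrist camera has in their place "hand_eye" (4x4, takes a point from camera to tool coordinates, whose origin is the TCP and whose axes are the flange's). Camera axes: x right, y down, z forward; pixel columns grow to the right and rows downward; lengths in mm; the calibration is good to about 2 mm. A picture is of the moment at which its call begins: read the wrist's pose just before it. There is no depth.
- env.job_done(): hands the job in; it is judged then, once.
The state is a dict: "t": time; "joints": joint angles; "qvel": joint speeds; "tau": joint torques, N m; "eef_pos": TCP position; "tcp_rot": TCP orientation; "ft_force": force on the tool from outside, world axes, zero at the start; "moment": the same for the moment, N m; "opening": opening from 0.0 (shut) to 1.0 (fully open); "grip_force": force on a finger pad.
Only numpy, scipy, OpenCV 4.12 (cv2) and the standard library are available. Lean on these libraries where they do the work, as an engineer would, in place of code of your own. Each camera call takes 0.05 s, during which the arm holds its last target. There are 200 camera calls.

## Working session

There is one attempt and no reset: what is moved stays moved. The work goes in short steps, Python scripts to look and compute and a tool call to move; the robot and the scene stay as the last step left them, time stands still between calls to the robot, and variables do not carry over. Pictures are saved under pics/ and viewed, at most 10 in all, crops included, and the job is handed in when it is done.

Besides the shell and the picture viewer there is one more tool, called as name(argument=value, ...) on one line, values as JSON. carry_out: Moves the arm, as the interface text tells. Its arguments: {"type":"object","properties":{"motion":{"type":"array"}},"required":["motion"]}

```bash
ls; mkdir -p pics; python3 - <<'E'
from cell import env
import cv2,numpy as np
print(env.state(), env.tip_extent)
for n in ["scene","side","wrist"]:
    c=env.read_camera(n); cv2.imwrite(f"pics/{n}0.png",c["color"][:,:,::-1])
    print(n,{k:np.round(v,3).tolist() for k,v in c.items() if k!="color"})
E
```

```text
pics
{'t': 0.0, 'joints': array([ 1.10336747e+00,  4.91549215e-01,  1.55945115e+00,  4.98785978e-06,
        1.09170880e+00, -1.05555583e-01]), 'qvel': array([ 7.36117705e-04, -5.57882189e-04,  1.53636017e-03, -8.30327776e-04,
        5.74526452e-04,  1.96272312e-05]), 'tau': array([-2.63806258e-03, -6.12643218e+01, -2.58168876e+01,  6.91985339e-02,
        4.84709011e-02, -1.11673260e-04]), 'eef_pos': array([221.11040004, 584.32627607, 222.06758847]), 'tcp_rot': array([-3.14048282e+00, -1.22034192e-04,  2.77971701e+00]), 'ft_force': array([ 0.15580754, -0.33785174,  0.3701609 ]), 'moment': array([-0.03300646, -0.02527578, -0.04938149]), 'grip_force': 0.0, 'opening': 0.9988074077600566} 8.0
scene {'K': [[369.798, 0.0, 314.187], [0.0, 369.798, 207.232], [0.0, 0.0, 1.0]], 'R': [[0.69, -0.724, 0.021], [-0.505, -0.502, -0.702], [0.519, 0.474, -0.712]], 't': [-294.911, 374.626, 930.99]}
side {'K': [[440.661, 0.0, 318.363], [0.0, 440.661, 197.666], [0.0, 0.0, 1.0]], 'R': [[0.83, -0.557, -0.006], [-0.323, -0.472, -0.82], [0.454, 0.683, -0.572]], 't': [-398.434, 306.609, 948.516]}
wrist {'K': [[323.769, 0.0, 313.998], [0.0, 323.769, 196.904], [0.0, 0.0, 1.0]], 'hand_eye': [[-0.0, -0.955, -0.298, 85.383], [1.0, -0.0, -0.001, -0.244], [0.0, -0.298, 0.955, -161.789], [0.0, 0.0, 0.0, 1.0]]}
```

View pics/scene0.png

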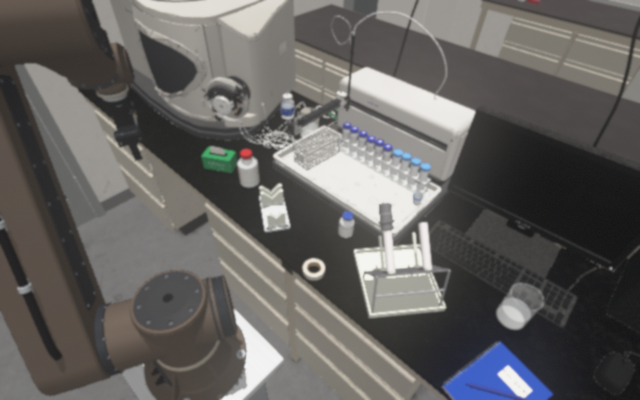

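View pics/side0.png

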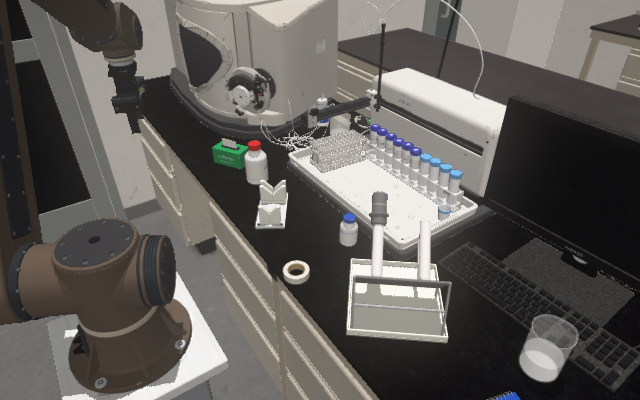

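The torch hangs on the left (robot's-left) upper peg: side view (379,195)–(377,278). The spare tube is right of it at (424,225)–(424,280). The cradle is at side (271,205), scene (273,207), with its double notch at the far or near end still to be determined. I'll zoom in.

```bash
python3 - <<'E'
import cv2,numpy as np
def crop(f,x,y,w,h,W,H): return cv2.resize(cv2.imread(f)[y:y+h,x:x+w],(W,H),interpolation=cv2.INTER_CUBIC)
a=crop("pics/scene0.png",345,195,100,75,400,300);b=crop("pics/side0.png",340,185,120,90,400,300)
c=crop("pics/scene0.png",245,175,60,60,400,300) if 0 else crop("pics/scene0.png",240,178,72,54,400,300)
d=crop("pics/side0.png",240,176,72,54,400,300)
cv2.imwrite("pics/z1.png",np.vstack([np.hstack([a,b]),np.hstack([c,d])]))
E
```

```text
(no output)
```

View pics/z1.png

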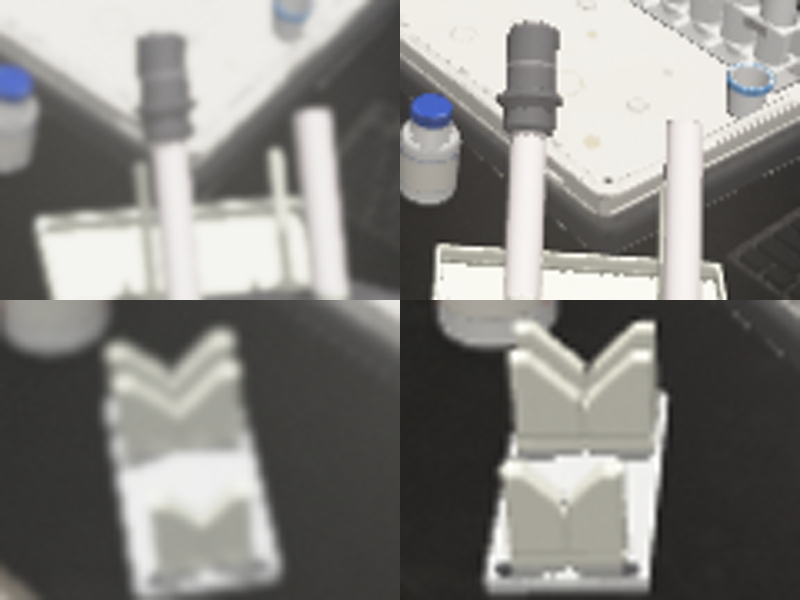

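```bash
cat > h.py <<'E'
from cell import env
import numpy as np, cv2
from scipy.spatial.transform import Rotation as Ro
def cam(c,st=None):
    K=np.array(c["K"])
    if "R" in c: R,t=np.array(c["R"]),np.array(c["t"])
    else:
        T=np.eye(4);T[:3,:3]=Ro.from_euler("xyz",st["tcp_rot"]).as_matrix();T[:3,3]=st["eef_pos"]
        M=np.linalg.inv(T@np.array(c["hand_eye"]));R,t=M[:3,:3],M[:3,3]
    return K,R,t
def P(c): K,R,t=c; return K@np.c_[R,t]
def tri(cs,ps):
    X=cv2.triangulatePoints(P(cs[0]),P(cs[1]),np.array(ps[0],float),np.array(ps[1],float))[:,0];X=X[:3]/X[3]
    e=[np.linalg.norm(proj(c,X)-p) for c,p in zip(cs,ps)]
    return X,np.round(e,1)
def proj(c,X): p=P(c)@np.r_[X,1]; return p[:2]/p[2]
def plane(c,p,z):
    K,R,t=c; d=R.T@np.linalg.solve(K,np.r_[p,1]); o=-R.T@t; return o+d*(z-o[2])/d[2]
E
python3 - <<'E'
from h import *
cs=[cam(env.read_camera("scene")),cam(env.read_camera("side"))]
pts=dict(flange=((386.5,221),(379,215.3)),notch1=((276,217.6),(269.7,212.9)),notch2=((272,198.7),(272.9,194.5)),
 pl=((264.3,231.1),(255.7,227.3)),pr=((290.4,228),(285,227.8)),
 spare_top=((423.5,223.5),(423.2,222.5)),torchtop=((385.3,204.5),(379.8,193)),
 base_lo=((388,228.5),(378.5,223.5)))
for k,v in pts.items():
    X,e=tri(cs,v); print(k,np.round(X),e)
    if k in("pl","pr"): print([np.round(plane(c,p,13)) for c,p in zip(cs,v)])
def line(a,b,c):
    return np.cross(np.r_[a,1],np.r_[b,1])@P(c)
p1=line((345+171.5/4,195+40),(345+181/4,195+70),cs[0]); p2=line((340+128/3.333,185+42),(340+125/3.333,185+84),cs[1])
d=np.cross(p1[:3],p2[:3]);d/=np.linalg.norm(d);print("axis",d,np.degrees(np.arcsin(d[2])))
E
```

```text
flange [ 537. -156.  206.] [0.2 0.2]
notch1 [434. 179.  47.] [0.4 0.4]
notch2 [487. 257.  45.] [0.7 0.6]
pl [393. 193.   4.] [0.7 0.6]
[array([385., 185.,  13.]), array([390., 183.,  13.])]
pr [457. 136.  11.] [0.4 0.3]
[array([454., 135.,  13.]), array([457., 135.,  13.])]
spare_top [ 593. -234.  212.] [0.4 0.4]
torchtop [ 551. -136.  247.] [0.7 0.6]
base_lo [ 523. -173.  200.] [0.3 0.3]
axis [0.41563399 0.53972788 0.73208073] 47.06111415640018
```

View pics/wrist0.png

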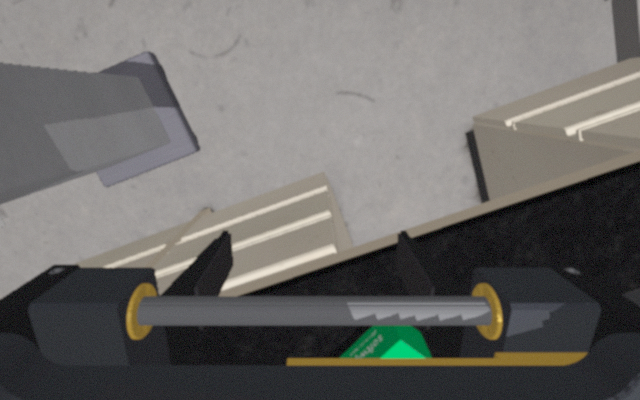

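carry_out(motion=[[0,0,-8,8.5,0],[0,0,-8,8.5,0],[0,0,-8,8.5,0],[0,0,-8,8.5,0],[0,0,-8,8.5,0],[0,0,-8,8.5,0],[0,0,-8,8.5,0],[0,0,-8,8.5,0],[0,0,-8,8.5,0],[0,0,-8,8.5,0],[0,0,-8,8.5,0],[0,0,-8,8.5,0]])

```text
t: 1.45
eef_pos: [221.2, 584.5, 318.8]
tcp_rot: [3.142, 0.0, 0.993]
ft_force: [0.3, -0.7, 0.1]
opening: 1.002
grip_force: 0.0
```

carry_out(motion=[[-14,45,0,0,0],[-14,45,0,0,0],[-14,45,0,0,0],[-14,45,0,0,0],[-14,45,0,0,0],[-14,45,0,0,0],[-14,45,0,0,0],[-14,45,0,0,0],[-14,45,0,0,0],[0,0,0,5,0],[0,0,0,0,0]])

```text
t: 2.55
eef_pos: [494.4, 258.5, 318.4]
tcp_rot: [-3.141, 0.0, 0.908]
ft_force: [-0.6, -0.3, 0.5]
opening: 1.002
grip_force: 0.0
```

```bash
python3 - <<'E'
from h import *
s=env.state();c=env.read_camera("wrist");cv2.imwrite("pics/w1.png",c["color"][:,:,::-1])
np.savez("w1.npz",**{"p":s["eef_pos"],"r":s["tcp_rot"]});print(s["eef_pos"],s["tcp_rot"],s["joints"])
E
```

```text
[494.38647712 258.48928214 318.38685623] [-3.14123850e+00  3.35523134e-04  9.08403884e-01] [3.63296260e-01 3.09872436e-01 1.58917256e+00 1.36096165e-04
 1.24301819e+00 1.02564492e+00]
```

View pics/w1.png

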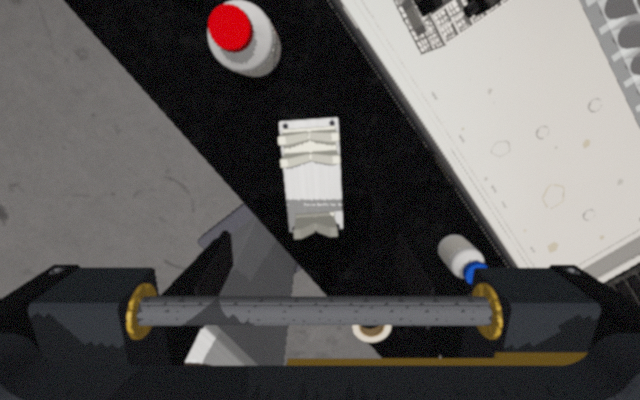

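carry_out(motion=[[-5,40,20,0,0],[-5,40,20,0,0],[0,20,20,0,0],[0,0,0,0,0]])

```text
t: 3.0
eef_pos: [566.9, 189.7, 255.9]
tcp_rot: [-3.139, 0.003, 0.914]
ft_force: [-1.4, 1.0, -0.2]
opening: 1.001
grip_force: 0.0
```

```bash
python3 - <<'E'
from h import *
s=env.state();c=env.read_camera("wrist");cv2.imwrite("pics/w2.png",c["color"][:,:,::-1])
np.savez("w2.npz",**{"p":s["eef_pos"],"r":s["tcp_rot"]});print(s["eef_pos"],s["tcp_rot"])
a=cv2.imread("pics/w1.png")[105:255,255:365]; b=cv2.imread("pics/w2.png")
cc=cam(c,s);u=proj(cc,[466,222,40]).astype(int);print(u)
x0,y0=max(u[0]-75,0),max(u[1]-100,0);print(x0,y0)
b=b[y0:y0+200,x0:x0+150]
cv2.imwrite("pics/z2.png",np.hstack([cv2.resize(a,(400,545),interpolation=2),cv2.resize(b,(400,533),interpolation=2)[:533]]) if 0 else np.hstack([cv2.copyMakeBorder(cv2.resize(a,None,fx=3.6,fy=3.6,interpolation=2),0,60,0,0,0),cv2.resize(b,None,fx=2.7,fy=3,interpolation=2)]) [:600] if 0 else np.hstack([cv2.copyMakeBorder(cv2.resize(a,None,fx=3,fy=3,interpolation=2),0,150,0,0,0),cv2.resize(b,None,fx=3,fy=3,interpolation=2)]))
E
```

```text
[566.86955691 189.72675888 255.85952129] [-3.13901556  0.00322366  0.91361232]
[233 198]
158 98
```

View pics/z2.png

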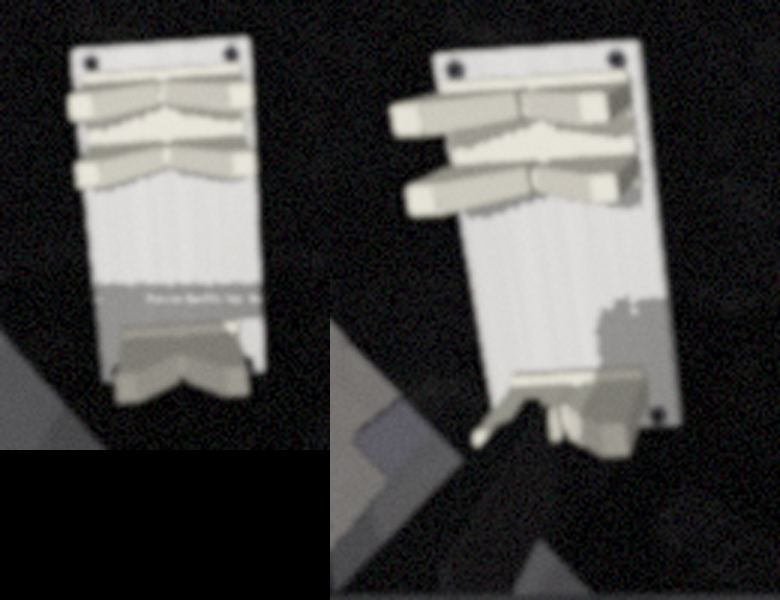

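```bash
python3 - <<'E'
from h import *
c=env.read_camera("wrist");cs=[]
for n in("w1","w2"):
    d=np.load(n+".npz");cs.append(cam(c,dict(tcp_rot=d["r"],eef_pos=d["p"])))
q=dict(FL=((70,46),(103,53)),FR=((250,37),(310,40)),NR=((265,372),(352,424)),sL=((91,63),(126,70)),sR=((231,53),(286,59)),
fl=((79,106),(75,119)),fr=((239,95),(263,107)),nl=((87,173),(90,199)),nr=((243,163),(273,187)))
X={}
for k,(a,b) in q.items():
    a=np.array(a)/3+[255,105];b=np.array(b)/3+[158,98]
    X[k],e=tri(cs,(a,b));z=13 if k[0] in"FNs" else 70
    print(k,X[k].round(1),e,plane(cs[0],a,z).round(1),plane(cs[1],b,z).round(1))
    X[k]=(plane(cs[0],a,z)+plane(cs[1],b,z))/2
ax=X["FR"]-X["NR"];print("az NR->FR",np.degrees(np.arctan2(ax[1],ax[0])),np.linalg.norm(ax),np.linalg.norm(X["FR"]-X["FL"]))
for a,b in(("FL","FR"),("sL","sR"),("fl","fr"),("nl","nr")):
    v=X[a]-X[b];print(np.degrees(np.arctan2(v[1],v[0]))-90)
az=np.radians(56);e=np.r_[np.cos(az),np.sin(az)]
print(((X["FL"]+X["FR"])/2)[:2]-85*e,((X["fl"]+X["fr"])/2)[:2]-82.5*e,((X["nl"]+X["nr"])/2)[:2]-53.5*e,((X["NR"]+X["FL"])/2)[:2])
s=env.state();print(s["eef_pos"],s["tcp_rot"])
E
```

```text
FL [484.9 329.6   8.6] [0.4 0.5] [485.9 330.   13. ] [486.  328.5  13. ]
FR [555.1 281.2  10.1] [0.1 0.1] [554.9 281.4  13. ] [555.6 281.1  13. ]
NR [459.2 139.2   9.1] [0.1 0.1] [459.8 140.6  13. ] [460.8 140.5  13. ]
sL [488.7 317.9  12.9] [0. 0.] [488.7 317.9  13. ] [488.7 317.9  13. ]
sR [543.5 281.2  15.5] [0. 0.] [543.5 281.   13. ] [543.1 281.4  13. ]
fl [480.2 308.2  68.5] [0. 0.] [480.4 308.2  70. ] [480.8 308.   70. ]
fr [536.  270.4  68.5] [0. 0.] [536.1 270.6  70. ] [536.4 270.4  70. ]
nl [464.8 284.1  70. ] [0.1 0.1] [464.9 284.2  70. ] [464.7 284.   70. ]
nr [520.2 246.6  69.6] [0.1 0.1] [520.2 246.6  70. ] [520.4 246.6  70. ]
az NR->FR 55.97589595669009 169.7437260200044 84.3358823524767
55.31328096239022
56.09286213014957
55.93425357704089
55.93950932400443
[473.07268075 234.77191702] [462.28688914 220.9215048 ] [462.61458298 220.99349641] [473.11473732 234.8981197 ]
[566.18856899 191.35750013 258.65029755] [-3.14084331e+00  4.05135893e-04  9.14285300e-01]
```

carry_out(motion=[[-20,12,-25,0,0],[-40,25,-25,0,0],[-40,25,-25,0,0],[-40,25,-15,0,0],[-40,25,-10,0,0],[-40,25,0,0,0],[-40,25,0,0,0],[-40,25,0,0,0],[0,0,0,0,0],[0,0,0,0,0]])

```text
t: 4.1
eef_pos: [531.4, -154.6, 356.5]
tcp_rot: [3.14, -0.001, 0.913]
ft_force: [-0.1, 0.6, -0.2]
opening: 0.999
grip_force: 0.0
```

```bash
python3 - <<'E'
from h import *
s=env.state();c=env.read_camera("wrist");cv2.imwrite("pics/w3.png",c["color"][:,:,::-1])
np.savez("w3.npz",**{"p":s["eef_pos"],"r":s["tcp_rot"]});print(s["eef_pos"],s["tcp_rot"],s["joints"])
E
```

```text
[ 531.449414   -154.64593386  356.53516493] [ 3.14036244e+00 -8.00234187e-04  9.12504105e-01] [-4.02737165e-01  2.77236284e-01  1.53647186e+00  4.77446024e-04
  1.32649200e+00  2.55440387e-01]
```

View pics/w3.png

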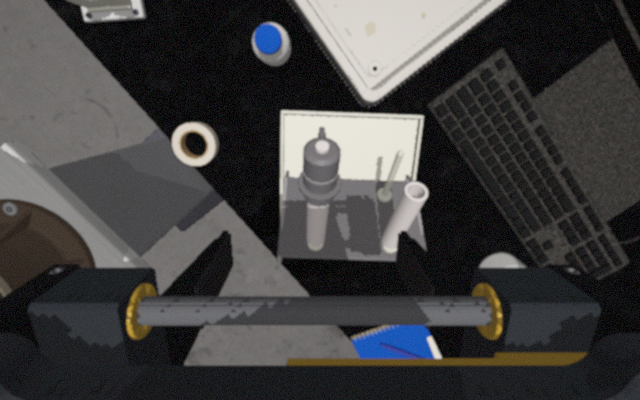

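carry_out(motion=[[0,-25,10,0,0],[0,-30,15,0,0],[0,-15,5,0,0],[0,0,0,0,0],[0,0,0,0,0]])

```text
t: 4.65
eef_pos: [476.9, -111.3, 326.4]
tcp_rot: [3.14, -0.001, 0.915]
ft_force: [0.5, 0.1, 0.7]
opening: 0.998
grip_force: 0.0
```

```bash
python3 - <<'E'
from h import *
s=env.state();c=env.read_camera("wrist");cv2.imwrite("pics/w4.png",c["color"][:,:,::-1])
np.savez("w4.npz",**{"p":s["eef_pos"],"r":s["tcp_rot"]});print(s["eef_pos"],s["tcp_rot"])
u=proj(cam(c,s),[525,-172,190]).astype(int);print(u)
a=cv2.imread("pics/w3.png")[100:270,260:440]; x0=u[0]-60;b=cv2.imread("pics/w4.png")[90:280,x0:x0+195];print(x0)
f=lambda i:cv2.resize(i,None,fx=2.13,fy=3,interpolation=2)
cv2.imwrite("pics/z3.png",np.hstack([cv2.copyMakeBorder(f(a),0,60,0,0,0),f(b)]))
E
```

```text
[ 476.92715198 -111.32362167  326.40292068] [ 3.13993508e+00 -6.35013192e-04  9.14783728e-01]
[391 206]
331
```

View pics/z3.png

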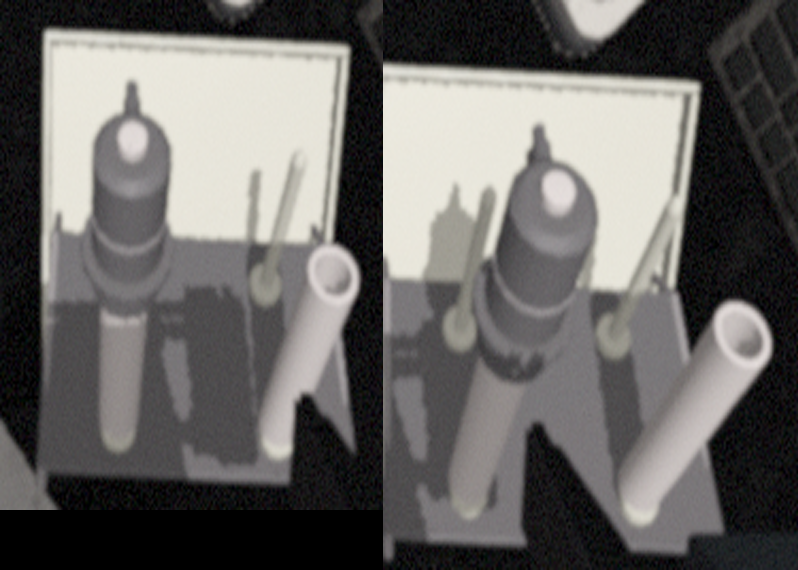

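```bash
python3 - <<'E'
from h import *
c=env.read_camera("wrist");cs=[]
for n in("w3","w4"):
    d=np.load(n+".npz");cs.append(cam(c,dict(tcp_rot=d["r"],eef_pos=d["p"])))
off=[np.r_[260,100],np.r_[331,90]]
f=lambda p,i:np.atleast_2d(p)/[2.13,3]+off[i]
def t(a,b): return tri(cs,(f(a,0)[0],f(b,1)[0]))
noz,e=t((133,139),(175,191));print("noz",noz,e)
print("mouthish",*t((118,440),(87,505)))
st,e=t((333,277),(360,335));sb,e2=t((278,440),(257,505));v=st-sb;print("spare",st,e,sb,e2,np.linalg.norm(v),np.degrees([np.arctan2(v[1],v[0]),np.arcsin(v[2]/np.linalg.norm(v))]))
L=[];pl=[]
for i,ps in enumerate([[(133,139),(131.5,200),(124.5,330),(119,420)],[(175,191),(115.5,390),(93,480)]]):
    vx,vy,x,y=cv2.fitLine(f(np.array(ps,float),i).astype(np.float32),cv2.DIST_L2,0,.01,.01)[:,0]
    pl.append(np.cross([x,y,1],[x+vx,y+vy,1])@P(cs[i]))
d=np.cross(pl[0][:3],pl[1][:3]);d/=np.linalg.norm(d);d*=np.sign(d[2]);print("axis",d,np.degrees([np.arctan2(d[1],d[0]),np.arcsin(d[2])]))
A=np.array(pl);x=np.linalg.lstsq(np.r_[A[:,:3],[d]],np.r_[-A[:,3],d@noz],rcond=None)[0];print("noz on axis",x)
for az in (None,54): 
    dd=d if az is None else np.r_[np.cos(np.radians(40))*np.r_[np.cos(np.radians(az)),np.sin(np.radians(az))],np.sin(np.radians(40))]
    print("origin",x-122*dd)
# axis point at height check
s=env.state();o=x-122*d;R=Ro.from_euler("xyz",s["tcp_rot"]).as_matrix();print("tool delta",R.T@(o-s["eef_pos"]))
E
```

```text
noz [ 562.8724511  -125.28370658  238.26928914] [0.1 0.1]
mouthish [ 468.2025049  -239.09137615  130.41348345] [0.1 0.1]
spare [ 608.29375795 -226.58354286  199.65674934] [0.5 0.5] [ 546.1933031  -301.61592421  127.0343734 ] [0. 0.] 121.49211592264669 [50.38718582 36.7091954 ]
axis [0.51012491 0.61424963 0.60205479] [50.2908881  37.01720333]
noz on axis [ 563.64312745 -124.94890101  237.27470292]
origin [ 501.4078888  -199.88735597  163.82401852]
origin [ 508.71023305 -200.5575437   158.85461454]
tool delta [-54.72170842  72.59591252 162.27317182]
```

carry_out(motion=[[0,0,0,1.6,0],[-26,37,0,0,0],[-26,38,0,0,0],[0,0,10,0,0.2],[0,0,25,0,0.3],[0,0,25,0,0.3],[0,0,25,0,0.3],[0,0,20,0,0.3],[0,0,0,0,0.3],[0,0,0,0,0.3]])

```text
t: 5.75
eef_pos: [501.6, -200.2, 220.8]
tcp_rot: [-3.141, -0.0, 0.884]
ft_force: [0.4, -0.3, -0.6]
opening: 0.702
grip_force: 0.0
```

```bash
python3 - <<'E'
from h import *
s=env.state();print(s["eef_pos"],s["tcp_rot"],s["opening"],s["ft_force"])
w=env.read_camera("wrist")["color"][:,:,::-1]
b=env.read_camera("side")["color"][150:350,300:500,::-1]
cv2.imwrite("pics/z4.png",np.hstack([w[80:380,130:530],cv2.resize(b,(300,300),interpolation=2)]))
o=np.r_[502.3,-199,162];c=cam(env.read_camera("wrist"),s);print(proj(c,o)-[130,80])
d=np.r_[.51,.614,.602];print(proj(c,o+122*d)-[130,80])
E
```

```text
[ 501.61585168 -200.19611698  220.75322278] [-3.14126885e+00 -8.32251351e-05  8.83668074e-01] 0.7024949603410433 [ 0.42067424 -0.34208903 -0.58776999]
[184.50907155 135.15776484]
[186.31626397 -20.77341026]
```

View pics/z4.png

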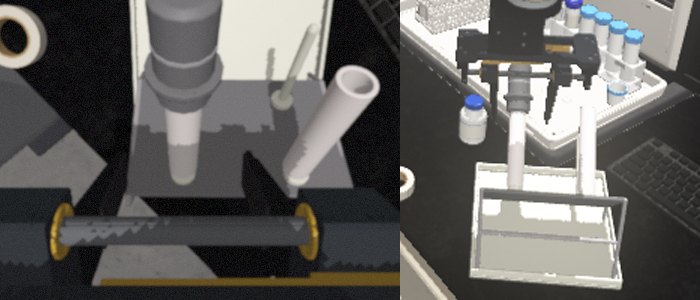

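carry_out(motion=[[0,0,20,0,0.3],[0,0,20,0,0.3],[0,0,15,0,0.3],[0,0,10,0,0.3],[0,0,0,0,0.3],[0,0,0,0,0.5],[0,0,0,0,0.6],[0,0,0,0,0.68],[0,0,0,0,0.68]])

```text
t: 6.8
eef_pos: [501.5, -200.2, 155.9]
tcp_rot: [3.141, -0.0, 0.884]
ft_force: [-0.3, -0.8, 0.4]
opening: 0.422
grip_force: 0.0
```

carry_out(motion=[[0,0,0,0,0.72],[0,0,0,0,0.75],[0,0,0,0,0.78],[0,0,0,0,0.8],[0,0,0,0,0.8],[0,0,0,0,0.8]])

```text
t: 7.4
eef_pos: [501.4, -200.2, 155.5]
tcp_rot: [-3.142, -0.0, 0.884]
ft_force: [-0.2, 1.0, 0.6]
opening: 0.245
grip_force: 30.0
```

carry_out(motion=[[4,0,-3.3,0,1],[6,0,-5,0,1],[8,0,-6.6,0,1],[8,0,-6.6,0,1],[0,0,0,0,1]])

```text
t: 7.9
eef_pos: [519.0, -179.3, 178.1]
tcp_rot: [3.14, -0.001, 0.885]
ft_force: [0.8, -0.4, 1.5]
opening: 0.247
grip_force: 30.0
```

carry_out(motion=[[10,0,-8.3,0,1],[10,0,-8.3,0,1],[10,0,-8.3,0,1],[10,0,-8.3,0,1],[10,0,-8.3,0,1],[10,0,-8.3,0,1],[5,0,-5,0,1],[0,0,-15,0,1],[0,0,-20,0,1],[0,0,0,0,1],[0,0,0,0,1]])

```text
t: 9.0
eef_pos: [559.0, -129.7, 266.4]
tcp_rot: [3.142, -0.0, 0.884]
ft_force: [-0.3, 0.6, -1.8]
opening: 0.245
grip_force: 30.0
```

```bash
python3 - <<'E'
from h import *
s=env.state();print(s["eef_pos"],s["tcp_rot"],s["opening"],s["ft_force"])
w=env.read_camera("wrist")["color"][:,:,::-1]
b=env.read_camera("side")["color"][120:320,300:500,::-1]
cv2.imwrite("pics/w5.png",w)
cv2.imwrite("pics/z5.png",np.hstack([w[0:300,130:530],cv2.resize(b,(300,300),interpolation=2)]))
E
```

```text
[ 558.95068479 -129.67833944  266.40885005] [ 3.14154902e+00 -1.56599410e-04  8.84340892e-01] 0.24490914723842375 [-0.28426558  0.56840503 -1.82365341]
```

View pics/z5.png

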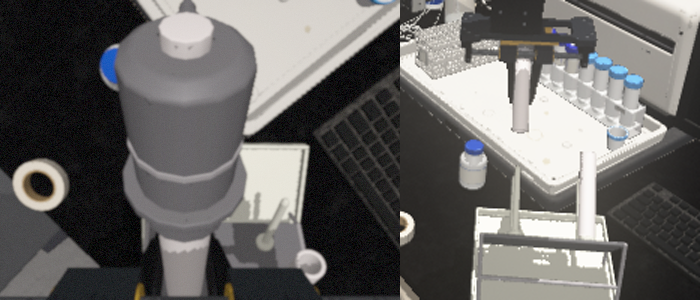

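```bash
cat >> h.py <<'E'
from scipy.optimize import brentq
def noz_px(z,th,c,ofs=(0,-6)):
    # camera pixel of nozzle end when torch origin is at tool (ofs x, 0, ofs z), tilt th deg
    H=np.linalg.inv(np.array(c["hand_eye"]));a=np.radians(th)
    X=np.r_[ofs[0]+z*np.cos(a),0,ofs[1]-z*np.sin(a)];p=H[:3,:3]@X+H[:3,3];p=np.array(c["K"])@p;return p[:2]/p[2]
def tilt(row,c,z=122,ofs=(0,-6)): return brentq(lambda t:noz_px(z,t,c,ofs)[1]-row,-20,60)
def find_noz(img):
    g=cv2.cvtColor(img,cv2.COLOR_RGB2HSV);m=((g[...,2]>150)&(g[...,1]<40)).astype(np.uint8)
    n,l,s,ce=cv2.connectedComponentsWithStats(m);return [(ce[i].round(1).tolist(),s[i].tolist()) for i in range(1,n) if 200<s[i,4]<5000 and abs(ce[i][0]-315)<60]
E
python3 - <<'E'
from h import *
c=env.read_camera("wrist");img=cv2.imread("pics/w5.png")[:,:,::-1]
print(find_noz(img));
for r in(30,36,40): print(r,tilt(r,c))
for t in(0,5,10,20,30,37): print(t,noz_px(122,t,c),noz_px(68,t,c))
E
```

```text
[([314.5, 173.0], [267, 159, 95, 22, 285]), ([312.8, 245.3], [291, 237, 48, 17, 513])]Traceback (most recent call last):
  File "<stdin>", line 4, in <module>
  File "h.py", line 24, in tilt
    def tilt(row,c,z=122,ofs=(0,-6)): return brentq(lambda t:noz_px(z,t,c,ofs)[1]-row,-20,60)
                                             ~~~~~~^^^^^^^^^^^^^^^^^^^^^^^^^^^^^^^^^^^^^^^^^^
    r = _zeros._brentq(f, a, b, xtol, rtol, maxiter, args, full_output, disp)
ValueError: f(a) and f(b) must have different signs
```

```bash
python3 - <<'E'
from h import *
c=env.read_camera("wrist");img=cv2.imread("pics/w5.png")[:,:,::-1]
for t in(0,5,10,15,20,25,30,35,40,45): print(t,noz_px(122,t,c).round(),noz_px(68,t,c).round(),noz_px(45,t,c).round())
g=cv2.cvtColor(img,cv2.COLOR_RGB2GRAY);print(g[0:300:6,313].tolist())
E
```

```text
0 [315.   2.] [315. 131.] [315. 178.]
5 [316.  -4.] [315. 133.] [315. 181.]
10 [316.  -8.] [315. 136.] [315. 184.]
15 [316. -10.] [316. 141.] [315. 188.]
20 [316.  -8.] [316. 147.] [315. 193.]
25 [316.  -2.] [316. 155.] [315. 198.]
30 [317.   9.] [316. 165.] [315. 205.]
35 [317.  26.] [316. 176.] [316. 212.]
40 [317.  51.] [316. 189.] [316. 220.]
45 [317.  84.] [316. 203.] [316. 228.]
[151, 108, 164, 215, 216, 218, 221, 215, 192, 192, 128, 122, 118, 125, 143, 151, 154, 140, 103, 101, 102, 100, 102, 101, 101, 104, 98, 103, 101, 100, 150, 103, 100, 103, 103, 101, 119, 119, 110, 102, 102, 196, 139, 141, 141, 141, 142, 145, 142, 138]
```

carry_out(motion=[[0,0,0,-5.3,1],[12,-14,0,0,1],[23,-27,0,0,1],[25,-29,0,0,1],[25,-29,0,0,1],[25,-29,0,0,1],[25,-29,0,0,1],[25,-29,0,0,1],[25,-29,0,0,1],[23,-28,0,0,1],[18,-22,0,0,1],[9,-11,0,0,1]])

```text
t: 10.4
eef_pos: [460.2, 221.7, 266.5]
tcp_rot: [-3.141, 0.0, 0.977]
ft_force: [0.2, 0.6, -1.9]
opening: 0.244
grip_force: 30.0
```

carry_out(motion=[[0,0,10,0,1],[0,0,20,0,1],[0,0,25,0,1],[0,0,20,0,1],[0,0,10,0,1],[0,0,0,0,1],[0,0,0,0,1]])

```text
t: 11.1
eef_pos: [462.2, 219.1, 182.1]
tcp_rot: [3.141, -0.0, 0.976]
ft_force: [0.0, -0.5, -1.8]
opening: 0.247
grip_force: 30.0
```

```bash
cat > rel.py <<'E'
from h import *
def rel():
    s=env.state();a=np.radians(56);o=s["eef_pos"]-[462.4,221,59];R=Ro.from_euler("xyz",s["tcp_rot"]).as_matrix()
    e=np.r_[np.cos(a),np.sin(a),0];l=np.r_[-e[1],e[0],0]
    print("t",s["t"],"O rel seat x,y,z",round(o@e,1),round(o@l,1),round(o[2],1),"yaw",round(np.degrees(s["tcp_rot"][2]),2),"ft",s["ft_force"].round(1),"grip",s["grip_force"])
    return s
def edge(s=None):
    c=env.read_camera("wrist");g=cv2.cvtColor(c["color"],cv2.COLOR_RGB2GRAY)[150:275,308:322].mean(1)
    d=np.diff(cv2.GaussianBlur(g[:,None],(1,5),1)[:,0]);i=int(d.argmax());print("edge row",150+i,"jump",d[i].round(1))
    f=lambda t:noz_px(np.hypot(45,12),t+np.degrees(np.arctan2(12,45)),c)[1]
    print({t:round(float(f(t)),1) for t in(0,5,10,15,20,25,30,35,40)})
if __name__=="__main__": rel();edge()
E
python3 rel.py
```

```text
t 11.1 O rel seat x,y,z -1.7 -0.9 123.1 yaw 55.93 ft [ 0.  -0.5 -1.8] grip 29.987848613527603
edge row 241 jump 25.4
{0: 184.9, 5: 189.8, 10: 195.6, 15: 202.2, 20: 209.6, 25: 217.8, 30: 226.7, 35: 236.2, 40: 246.1}
```

carry_out(motion=[[0,-0.9,10,0,1],[0,0,20,0,1],[0,0,20,0,1],[0,0,15,0,1],[0,0,8,0,1],[0,0,4,0,1],[0,0,0,0,1],[0,0,0,0,1]])

```text
t: 11.95
eef_pos: [461.4, 220.0, 105.3]
tcp_rot: [3.141, -0.001, 0.977]
ft_force: [0.1, -1.1, -1.0]
opening: 0.242
grip_force: 30.0
```

carry_out(motion=[[0,0,2,0,1],[0,0,2,0,1],[0,0,2,0,1],[0,0,0,0,1]])

```text
t: 12.35
eef_pos: [461.0, 219.9, 98.6]
tcp_rot: [-3.141, 0.0, 0.977]
ft_force: [-0.3, -0.4, -2.2]
opening: 0.245
grip_force: 30.0
```

carry_out(motion=[[0,0,1,0,1],[0,0,1,0,1],[0,0,1,0,1],[0,0,0,0,1]])

```text
t: 12.75
eef_pos: [461.3, 219.9, 95.8]
tcp_rot: [3.141, -0.0, 0.977]
ft_force: [0.8, 0.4, -0.3]
opening: 0.245
grip_force: 30.0
```

```bash
python3 rel.py
```

```text
t 12.75 O rel seat x,y,z -1.5 0.3 36.8 yaw 55.98 ft [ 0.8  0.4 -0.3] grip 29.988658271322493
edge row 241 jump 24.8
{0: 184.9, 5: 189.8, 10: 195.6, 15: 202.2, 20: 209.6, 25: 217.8, 30: 226.7, 35: 236.2, 40: 246.1}
```

carry_out(motion=[[0.5,0,1,0,1],[0.8,0,1,0,1],[0,0,0,0,1]])

```text
t: 13.1
eef_pos: [462.1, 221.1, 93.9]
tcp_rot: [3.141, -0.001, 0.977]
ft_force: [1.2, -0.9, 4.3]
opening: 0.244
grip_force: 30.0
```

carry_out(motion=[[0.8,0,1,0,1],[0,0,0,0,1]])

```text
t: 13.3
eef_pos: [462.6, 221.8, 92.8]
tcp_rot: [3.141, -0.001, 0.977]
ft_force: [1.8, -1.8, 4.2]
opening: 0.243
grip_force: 30.0
```

```bash
python3 rel.py
```

```text
t 13.3 O rel seat x,y,z 0.8 0.3 33.8 yaw 55.98 ft [ 1.8 -1.8  4.2] grip 30.00393224938307
edge row 236 jump 25.6
{0: 184.9, 5: 189.8, 10: 195.6, 15: 202.2, 20: 209.6, 25: 217.8, 30: 226.7, 35: 236.2, 40: 246.1}
```

carry_out(motion=[[0.9,0,1,0,1],[0.9,0,1,0,1],[0.8,0,1,0,1],[0.8,0,1,0,1],[0.8,0,1,0,1],[0,0,0,0,1]])

```text
t: 13.95
eef_pos: [464.8, 225.3, 87.6]
tcp_rot: [3.141, -0.0, 0.977]
ft_force: [3.3, 0.4, 4.1]
opening: 0.245
grip_force: 30.0
```

carry_out(motion=[[0.7,0,1,0,1],[0.7,0,1,0,1],[0.7,0,1,0,1],[0.6,0,1,0,1],[0.6,0,1,0,1],[0,0,0,0,1]])

```text
t: 14.55
eef_pos: [466.5, 228.0, 82.6]
tcp_rot: [-3.142, -0.0, 0.977]
ft_force: [3.0, -0.0, 3.3]
opening: 0.245
grip_force: 30.0
```

```bash
python3 rel.py
```

```text
t 14.55 O rel seat x,y,z 8.1 0.5 23.6 yaw 55.97 ft [ 3.  -0.   3.3] grip 30.003220564685762
edge row 210 jump 30.6
{0: 184.9, 5: 189.8, 10: 195.6, 15: 202.2, 20: 209.6, 25: 217.8, 30: 226.7, 35: 236.2, 40: 246.1}
```

carry_out(motion=[[0.5,0,1,0,1],[0.5,0,1,0,1],[0.5,0,1,0,1],[0,0,0,0,1],[0,0,-4,0,1],[0,0,-6,0,1],[-4,0.3,0,0,1],[-5,0,0,0,1],[0,0,0,0,1],[0,0,0,0,1]])

```text
t: 15.6
eef_pos: [462.3, 221.3, 89.7]
tcp_rot: [-3.141, 0.0, 0.977]
ft_force: [1.1, -0.3, -1.6]
opening: 0.242
grip_force: 30.0
```

```bash
python3 rel.py
```

```text
t 15.6 O rel seat x,y,z 0.2 0.2 30.7 yaw 55.95 ft [ 1.1 -0.3 -1.6] grip 29.990113112144172
edge row 205 jump 32.0
{0: 184.9, 5: 189.8, 10: 195.6, 15: 202.2, 20: 209.6, 25: 217.8, 30: 226.7, 35: 236.2, 40: 246.1}
```

carry_out(motion=[[0,0,5,0,1],[0,0,4,0,1],[0,0,2,0,1],[0,0,0,0,1]])

```text
t: 16.05
eef_pos: [463.1, 221.8, 78.8]
tcp_rot: [3.141, -0.001, 0.977]
ft_force: [3.6, 2.4, 3.1]
opening: 0.248
grip_force: 30.0
```

carry_out(motion=[[0,0,1,0,1],[0,0,1,0,1],[0,0,1,0,1],[0,0,1,0,1],[0,0,0,0,1]])

```text
t: 16.55
eef_pos: [462.6, 221.5, 74.7]
tcp_rot: [3.141, -0.0, 0.977]
ft_force: [4.5, 1.6, 4.0]
opening: 0.243
grip_force: 30.0
```

carry_out(motion=[[0,0,1,0,1],[0,0,1,0,1],[0,0,1,0,1],[0,0,1,0,1],[0,0,0,0,1]])

```text
t: 17.05
eef_pos: [462.4, 221.4, 70.6]
tcp_rot: [-3.141, 0.0, 0.977]
ft_force: [4.2, 0.8, 3.4]
opening: 0.246
grip_force: 30.0
```

```bash
python3 rel.py
```

```text
t 17.05 O rel seat x,y,z 0.3 0.2 11.6 yaw 55.98 ft [4.2 0.8 3.4] grip 30.00620826962404
edge row 183 jump 35.0
{0: 184.9, 5: 189.8, 10: 195.6, 15: 202.2, 20: 209.6, 25: 217.8, 30: 226.7, 35: 236.2, 40: 246.1}
```

```bash
python3 - <<'E'
from h import *
c=env.read_camera("wrist");cv2.imwrite("pics/w6.png",c["color"][:,:,::-1])
f=lambda z,r,t,ofs=(0,-6):noz_px(np.hypot(z,r),t+np.degrees(np.arctan2(r,z)),c,ofs)[1].round(1)
for t in(0,5,10,15,20,35,37.5,40):print(t,"z45r17",f(45,17,t),"fl r22",f(65.5,22,t),f(70.5,22,t),"top118",f(118,17,t))
print("shift dx4",f(45,17,10,(4,-6)),"dz4",f(45,17,10,(0,-10)))
for n in("w5","w6"):
    g=cv2.cvtColor(cv2.imread(f"pics/{n}.png"),cv2.COLOR_BGR2GRAY)[:,308:322].mean(1);print(n,[int(x) for x in g[0:270:3]])
E
```

```text
0 z45r17 187.9 fl r22 143.2 130.9 top118 1.9
5 z45r17 193.9 fl r22 150.7 138.1 top118 0.1
10 z45r17 200.9 fl r22 159.8 147.3 top118 1.2
15 z45r17 208.7 fl r22 170.7 158.5 top118 6.1
20 z45r17 217.4 fl r22 183.4 171.7 top118 15.6
35 z45r17 247.2 fl r22 230.5 222.3 top118 82.2
37.5 z45r17 252.5 fl r22 239.4 232.1 top118 100.0
40 z45r17 258.0 fl r22 248.6 242.2 top118 119.9
shift dx4 191.9 dz4 203.9
w5 [152, 129, 118, 118, 163, 214, 214, 216, 216, 217, 217, 219, 219, 222, 212, 193, 184, 192, 191, 185, 123, 119, 119, 119, 119, 120, 125, 133, 142, 145, 147, 148, 150, 149, 134, 116, 102, 100, 101, 101, 101, 101, 101, 101, 100, 101, 101, 101, 102, 101, 102, 101, 101, 101, 102, 101, 102, 101, 103, 156, 147, 115, 100, 101, 102, 101, 101, 101, 101, 101, 101, 116, 120, 118, 121, 130, 108, 99, 100, 101, 107, 187, 195, 190, 153, 142, 142, 141, 141, 141]
w6 [130, 130, 130, 129, 130, 130, 131, 130, 131, 130, 130, 131, 131, 131, 131, 131, 130, 131, 131, 130, 130, 131, 130, 130, 130, 161, 177, 152, 129, 130, 130, 130, 130, 130, 129, 129, 130, 130, 129, 129, 129, 129, 127, 97, 127, 131, 127, 125, 93, 117, 128, 127, 127, 127, 127, 127, 127, 127, 126, 126, 114, 128, 223, 229, 229, 229, 229, 229, 229, 229, 229, 229, 229, 229, 229, 229, 229, 229, 229, 229, 228, 229, 214, 166, 159, 159, 162, 212, 184, 158]
```

```bash
python3 - <<'E'
from h import *
from scipy.optimize import least_squares
c=env.read_camera("wrist")
f=lambda z,r,t,ofs=(0,-6):noz_px(np.hypot(z,r),t+np.degrees(np.arctan2(r,z)),c,ofs)[1]
def fit(obs,dz):
    r=least_squares(lambda v:[f(z,r,v[0],(v[1],dz))-o for z,r,o in obs],[20,0]);return r.x.round(1),r.fun.round(1)
for dz in(-10,-6,-2,2):
    print(dz,"w5",fit([(45,17,242),(65.5,22,229),(70.5,17,212),(118,17,102)],dz),"w6",fit([(45,17,185),(65.5,22,145),(70.5,17,129)],dz))
for n,rows in(("w5",(250,160,140)),("w6",(200,170,110,60,20))):
    g=cv2.GaussianBlur(cv2.imread(f"pics/{n}.png"),(3,3),0).astype(float).mean(2)
    for r in rows:
        d=np.abs(np.gradient(g[r-1:r+2].mean(0)));i=[int(k) for k in range(200,430) if d[k]>8 and d[k]>=d[k-1] and d[k]>=d[k+1]];print(n,r,i)
E
```

```text
-10 w5 (array([ -6.7, -37.4]), array([16.5, -9.1, -5.2, -0.6])) w6 (array([20.1, 14. ]), array([ 2.2,  1.2, -3.1]))
-6 w5 (array([ -2.5, -36.4]), array([15.8, -7.9, -4.7, -1.5])) w6 (array([16.5, 10.6]), array([ 1.7,  0.5, -2. ]))
-2 w5 (array([42.8,  8. ]), array([-1. ,  2.6, -0.7, -0.5])) w6 (array([13.9,  8. ]), array([ 1. ,  0.2, -1. ]))
2 w5 (array([39.5,  2.5]), array([ 0.2,  1.1, -1.4,  0.1])) w6 (array([12.2,  6.1]), array([ 0.2,  0. , -0.2]))
w5 250 [212, 271, 275, 290, 297, 321, 338, 353, 400, 405]
w5 160 [256, 262, 266, 271, 359, 364, 368, 372]
w5 140 [256, 260, 374]
w6 200 [256, 289, 338, 374]
w6 170 [241, 255, 279, 347, 375, 390]
w6 110 [236, 273, 352, 394]
w6 60 [269, 355]
w6 20 [267, 357]
```

```bash
python3 - <<'E'
from h import *
c=env.read_camera("wrist");H=np.linalg.inv(np.array(c["hand_eye"]));K=np.array(c["K"])
def row_w(row,t,dx,dz,z0,z1,r):
    a=np.radians(t);best=None
    u=np.r_[np.cos(a),0,-np.sin(a)];n=np.r_[-np.sin(a),0,-np.cos(a)]
    lo,hi=1e9,-1e9
    for z in np.arange(z0,z1,.1):
        ph=np.radians(np.arange(-90,91,2))
        X=np.r_[dx,0,dz][:,None]+(z*u)[:,None]+r*(np.outer(n,np.cos(ph))+np.outer([0,1,0],np.sin(ph)))
        p=K@(H[:3,:3]@X+H[:3,3:]);p=p[:2]/p[2]
        q=p[0][np.abs(p[1]-row)<.5]
        if len(q): lo=min(lo,q.min());hi=max(hi,q.max())
    return round(hi-lo,1)
for h in((12.2,6.1,2),(13.9,8,-2),(16.5,10.6,-6),(1,0,-6),(6,3,-2),(3,1.5,-6),(9,3,2)):
    print(h,[row_w(r,*h,72,118,17) for r in(110,60,20)],row_w(200,*h,0,45,12))
print("obs [79,86,90] 49;  w5 obs 160: ~105(262..366), 140: 114-118")
for h in((39.5,2.5,2),(42.8,8,-2),(37.5,0,-6)): print(h,[row_w(r,*h,72,118,17) for r in(160,140)])
E
```

```text
(12.2, 6.1, 2) [np.float64(77.4), np.float64(83.3), np.float64(88.0)] 47.0
(13.9, 8, -2) [np.float64(80.7), np.float64(87.1), np.float64(92.3)] 48.5
(16.5, 10.6, -6) [np.float64(84.7), np.float64(92.2), np.float64(98.1)] 50.2
(1, 0, -6) [np.float64(74.2), np.float64(77.7), np.float64(80.5)] 47.8
(6, 3, -2) [np.float64(75.5), np.float64(80.0), np.float64(83.6)] 47.4
(3, 1.5, -6) [np.float64(75.5), np.float64(79.5), np.float64(82.6)] 48.2
(9, 3, 2) [np.float64(75.5), np.float64(80.6), np.float64(84.6)] 46.7
obs [79,86,90] 49;  w5 obs 160: ~105(262..366), 140: 114-118
(39.5, 2.5, 2) [np.float64(97.7), np.float64(105.5)]
(42.8, 8, -2) [np.float64(104.0), np.float64(113.3)]
(37.5, 0, -6) [np.float64(104.8), np.float64(112.7)]
```

carry_out(motion=[[0,0,-4,0,1],[-4,0,0,0,1],[-3,0,0,0,1],[0,0,2,0,1],[0,0,1.5,0,1],[0,0,1,0,1],[0,0,0,0,1]])

```text
t: 17.95
eef_pos: [458.6, 215.7, 70.1]
tcp_rot: [-3.141, 0.0, 0.977]
ft_force: [-0.1, -0.3, 0.3]
opening: 0.242
grip_force: 30.0
```

carry_out(motion=[[0,0,1,0,1],[0,0,1,0,1],[0,0,0,0,1]])

```text
t: 18.25
eef_pos: [459.0, 215.9, 68.4]
tcp_rot: [3.141, -0.001, 0.977]
ft_force: [1.1, 0.1, 3.9]
opening: 0.246
grip_force: 30.0
```

```bash
cat > feat.py <<'E'
from rel import *
from scipy.optimize import least_squares
s=rel();c=env.read_camera("wrist");im=c["color"];cv2.imwrite(f"pics/f{s['t']:.2f}.png",im[:,:,::-1])
g=cv2.cvtColor(im,cv2.COLOR_RGB2GRAY)[:,308:322].mean(1)
d=np.diff(g);e=150+int(d[150:270].argmax())+1
lo=[k for k in range(e-70,e-5) if g[k]<g[k-1] and g[k]<=g[k+1] and g[k]<g[k-6:k+7].max()-12]
G=cv2.GaussianBlur(im,(3,3),0).astype(float).mean(2);w=[]
for r in(110,60,20):
    p=np.abs(np.gradient(G[r-1:r+2].mean(0)));k=[k for k in range(200,430) if p[k]>8 and p[k]>=p[k-1] and p[k]>=p[k+1]]
    w.append((max([q for q in k if q<314],default=0),min([q for q in k if q>314],default=0)))
print("edge",e,"dark",lo,"base edges",w,[b-a for a,b in w])
E
python3 feat.py
```

```text
t 18.25 O rel seat x,y,z -6.1 -0.1 9.4 yaw 55.97 ft [1.1 0.1 3.9] grip 30.001954921754077
edge 182 dark [127, 142] base edges [(274, 352), (272, 354), (269, 357)] [78, 82, 88]
```

carry_out(motion=[[0,0,1,0,1],[0,0,1,0,1],[0,0,1,0,1],[0,0,0,0,1]])

```text
t: 18.7
eef_pos: [458.8, 215.8, 65.2]
tcp_rot: [3.141, -0.001, 0.977]
ft_force: [3.0, 1.2, 3.0]
opening: 0.242
grip_force: 30.0
```

```bash
python3 feat.py
```

```text
t 18.7 O rel seat x,y,z -6.3 0.0 6.2 yaw 55.97 ft [3.  1.2 3. ] grip 30.004171142354608
edge 178 dark [122, 136] base edges [(275, 351), (273, 352), (270, 355)] [76, 79, 85]
```

carry_out(motion=[[0,0,1,0,1],[0,0,1,0,1],[0,0,0,0,1]])

```text
t: 19.05
eef_pos: [458.7, 215.7, 63.2]
tcp_rot: [3.141, -0.0, 0.977]
ft_force: [4.7, 1.1, 2.4]
opening: 0.247
grip_force: 30.0
```

carry_out(motion=[[0,0,1,0,1],[0,0,0,0,1]])

```text
t: 19.25
eef_pos: [458.7, 215.7, 62.2]
tcp_rot: [3.141, -0.0, 0.977]
ft_force: [5.4, 1.1, 2.9]
opening: 0.247
grip_force: 30.0
```

```bash
python3 feat.py
```

```text
t 19.25 O rel seat x,y,z -6.5 0.1 3.2 yaw 55.97 ft [5.4 1.1 2.9] grip 30.00601442414336
edge 174 dark [117, 130] base edges [(276, 349), (275, 350), (272, 352)] [73, 75, 80]
```

carry_out(motion=[[0,0.7,0,0,1],[0,0,0.5,0,1],[0,0,0,0,1]])

```text
t: 19.6
eef_pos: [458.8, 215.3, 61.7]
tcp_rot: [-3.141, 0.0, 0.977]
ft_force: [1.8, 2.0, 3.7]
opening: 0.24
grip_force: 30.0
```

carry_out(motion=[[0,0.5,0.5,0,1],[0,0,0,0,1]])

```text
t: 19.8
eef_pos: [459.1, 215.1, 61.1]
tcp_rot: [-3.141, 0.0, 0.977]
ft_force: [-0.6, 4.2, 4.3]
opening: 0.248
grip_force: 30.0
```

```bash
python3 feat.py
```

```text
t 19.8 O rel seat x,y,z -6.7 -0.6 2.1 yaw 55.96 ft [-0.6  4.2  4.3] grip 30.00472758198157
edge 172 dark [116, 128] base edges [(279, 351), (278, 352), (276, 354)] [72, 74, 78]
```

carry_out(motion=[[0,-0.5,0,0,1],[0,0,0.5,0,1],[0,0,0,0,1]])

```text
t: 20.15
eef_pos: [459.0, 215.3, 60.9]
tcp_rot: [-3.141, 0.0, 0.977]
ft_force: [0.3, 2.5, 6.3]
opening: 0.247
grip_force: 30.0
```

carry_out(motion=[[0,0,0.5,0,1],[0,0,0.5,0,1],[0,0,0,0,1]])

```text
t: 20.45
eef_pos: [459.0, 215.3, 60.7]
tcp_rot: [3.141, -0.0, 0.977]
ft_force: [-3.5, 0.8, 17.9]
opening: 0.241
grip_force: 30.0
```

```bash
python3 feat.py
```

```text
t 20.45 O rel seat x,y,z -6.6 -0.4 1.7 yaw 55.98 ft [-3.5  0.8 17.9] grip 30.0019198784139
edge 172 dark [115, 128] base edges [(278, 350), (277, 351), (275, 354)] [72, 74, 79]
```

carry_out(motion=[[0,0,-0.8,0,1],[0,0,0,0,1]])

```text
t: 20.7
eef_pos: [459.0, 215.2, 60.8]
tcp_rot: [3.142, -0.0, 0.977]
ft_force: [-0.9, 1.7, 9.3]
opening: 0.247
grip_force: 30.0
```

```bash
python3 - <<'E'
from h import *
from scipy.optimize import least_squares
c=env.read_camera("wrist")
f=lambda z,r,t,ofs:noz_px(np.hypot(z,r),t+np.degrees(np.arctan2(r,z)),c,ofs)[1]
obs=[(45,17,172),(65.5,22,128),(70.5,17,115)]
for dz in(-6,-4.3,-2):
    r=least_squares(lambda v:[f(z,r,v[0],(v[1],dz))-o for z,r,o in obs],[2,5]);print(dz,r.x.round(1),r.fun.round(1))
    r=least_squares(lambda v:[f(z,r,0,(v[0],dz))-o for z,r,o in obs],[5]);print(" th=0",r.x.round(1),r.fun.round(1))
s=env.state();print(s["ft_force"],s["eef_pos"])
# paired uprights' x vs flange seen in same image: predicted rows of upright outer top corners
k=cam(c,s);a=np.radians(56);e=np.r_[np.cos(a),np.sin(a),0];l=np.r_[-e[1],e[0],0];o=np.r_[462.4,221,0]
for x in(48,59,77,88): print(x,[proj(k,o+x*e+y*l+[0,0,70]).round().tolist() for y in(33,-33)])
for x in(65.5,70.5): print("flange side pts for O at seat",x,[proj(k,o+x*e+y*l+[0,0,65]).round().tolist() for y in(22,-22)])
img=c["color"].astype(float).mean(2)
for col in (230,240,245,385,395): print(col,[int(v) for v in img[60:230:4,col-2:col+3].mean(1)])
E
```

```text
-6 [-6.   4.1] [ 1.1 -1.3  0.3]
 th=0 [6.4] [ 1.8 -0.6 -1. ]
-4.3 [-4.3  4.5] [ 0.9 -1.   0.1]
 th=0 [6.2] [ 1.4 -0.5 -0.7]
-2 [-2.   5.1] [ 0.6 -0.6  0. ]
 th=0 [5.9] [ 0.8 -0.4 -0.4]
[-1.12722892  2.12746561  9.23108455] [459.06230328 215.25973922  60.83029631]
48 [[245.0, 161.0], [384.0, 161.0]]
59 [[244.0, 137.0], [385.0, 137.0]]
77 [[241.0, 97.0], [388.0, 97.0]]
88 [[239.0, 71.0], [389.0, 71.0]]
flange side pts for O at seat 65.5 [[268.0, 122.0], [361.0, 122.0]]
flange side pts for O at seat 70.5 [[268.0, 111.0], [361.0, 111.0]]
230 [14, 12, 6, 125, 224, 216, 210, 206, 191, 115, 15, 10, 10, 18, 13, 17, 16, 18, 12, 15, 41, 43, 32, 25, 23, 14, 10, 15, 17, 12, 15, 16, 20, 18, 19, 22, 21, 17, 19, 15, 16, 13, 6]
240 [17, 16, 9, 192, 235, 236, 235, 235, 236, 182, 23, 13, 11, 15, 13, 16, 18, 9, 22, 139, 227, 234, 233, 233, 234, 165, 9, 15, 14, 12, 17, 18, 14, 15, 14, 19, 22, 20, 12, 17, 18, 18, 13]
245 [153, 150, 144, 202, 235, 236, 236, 236, 236, 191, 68, 55, 44, 38, 40, 38, 28, 18, 88, 158, 227, 234, 234, 234, 234, 163, 11, 13, 14, 18, 17, 17, 20, 19, 20, 16, 18, 18, 14, 17, 18, 10, 2]
385 [69, 68, 50, 191, 236, 237, 236, 236, 237, 188, 26, 13, 8, 18, 13, 8, 11, 16, 42, 154, 227, 234, 234, 234, 233, 163, 10, 19, 13, 10, 17, 12, 12, 10, 20, 14, 19, 10, 18, 18, 16, 11, 4]
395 [11, 15, 11, 184, 235, 236, 236, 235, 235, 180, 19, 17, 12, 14, 15, 12, 13, 15, 11, 14, 123, 145, 128, 121, 105, 44, 14, 14, 17, 12, 12, 14, 13, 13, 14, 17, 18, 17, 15, 18, 19, 11, 10]
```

carry_out(motion=[[0,0,-0.5,0,1],[0,0,0,0,1]])

```text
t: 20.95
eef_pos: [459.0, 215.2, 60.9]
tcp_rot: [-3.141, 0.0, 0.977]
ft_force: [0.8, 1.8, 1.7]
opening: 0.243
grip_force: 30.0
```

carry_out(motion=[[0,0,0,0,0.73],[0,0,0,0,0.7],[0,0,0,0,0.65],[0,0,0,0,0.6],[0,0,0,0,0.5],[0,0,0,0,0.4],[0,0,0,0,0.3],[0,0,0,0,0.3]])

```text
t: 21.75
eef_pos: [459.1, 215.3, 61.1]
tcp_rot: [-3.142, -0.0, 0.977]
ft_force: [0.5, -0.7, 0.0]
opening: 0.672
grip_force: 0.0
```

```bash
python3 feat.py
```

```text
t 21.75 O rel seat x,y,z -6.5 -0.5 2.1 yaw 55.97 ft [ 0.5 -0.7  0. ] grip 0.0
edge 172 dark [115, 128] base edges [(278, 350), (277, 351), (275, 353)] [72, 74, 78]
```

carry_out(motion=[[0,0,-8,0,0.2],[0,0,-15,0,0.2],[0,0,-25,0,0.2],[0,0,-30,0,0.2],[0,0,-30,0,0.2],[0,0,-30,0,0.2],[0,0,-20,0,0.2],[0,0,0,0,0.2],[0,0,0,0,0.2],[0,0,0,0,0.2]])

```text
t: 22.8
eef_pos: [458.7, 215.1, 218.2]
tcp_rot: [-3.141, 0.001, 0.977]
ft_force: [0.4, 0.0, -0.4]
opening: 0.799
grip_force: 0.0
```

```bash
python3 - <<'E'
from rel import *
s=rel();c=env.read_camera("wrist");im=c["color"];cv2.imwrite("pics/end.png",im[:,:,::-1])
k=cam(c,s);a=np.radians(56);e=np.r_[np.cos(a),np.sin(a),0];l=np.r_[-e[1],e[0],0];o=np.r_[462.4,221,0]
g=im.astype(float).mean(2)
q=lambda x,z,y=0:proj(k,o+x*e+y*l+[0,0,z])
print("pred nozzle end",q(122,65),"tube/base edge",q(45,82),"mouth top",q(-62,77),"flange",q(65.5,87),q(70.5,87), "uprights",q(59,70,33),q(77,70,33))
col=int(q(60,82)[0]);print(col,[int(v) for v in g[20:280:3,col-3:col+4].mean(1)])
for x,r in((25,12),(0,12),(85,17),(110,17)):
    p=q(x,65);d=np.abs(np.gradient(cv2.GaussianBlur(g,(3,3),0)[int(p[1])]));ks=[i for i in range(int(p[0])-60,int(p[0])+60) if d[i]>10 and d[i]>=d[i-1] and d[i]>=d[i+1]]
    print(x,"pred edges",q(x,65,r)[0].round(1),q(x,65,-r)[0].round(1),ks)
E
```

```text
t 22.8 O rel seat x,y,z -6.9 -0.2 159.2 yaw 55.97 ft [ 0.4  0.  -0.4] grip 0.0
pred nozzle end [314.48292787  42.73143674] tube/base edge [314.52940695 132.83130938] mouth top [314.54640627 238.47112527] flange [314.53205049 109.6934052 ] [314.53075678 103.74305946] uprights [279.03512836 116.18666171] [278.38529287  95.91851376]
314 [12, 13, 15, 19, 14, 19, 19, 53, 222, 176, 129, 139, 140, 141, 141, 141, 141, 140, 140, 140, 151, 172, 140, 139, 139, 139, 139, 139, 129, 141, 111, 133, 137, 137, 137, 137, 136, 111, 209, 231, 231, 231, 231, 231, 231, 231, 232, 231, 231, 232, 231, 232, 231, 231, 232, 231, 231, 231, 231, 231, 231, 231, 231, 228, 173, 158, 198, 162, 158, 158, 159, 159, 159, 101, 12, 12, 11, 9, 9, 5, 8, 8, 9, 8, 13, 9, 8]
25 pred edges 302.2 326.8 [277, 302, 327, 352]
0 pred edges 302.5 326.5 [278, 302, 351]
85 pred edges 296.0 333.0 [272, 296, 332, 357]
110 pred edges 295.6 333.4 [296, 333]
```

```bash
python3 -c "
from cell import env
print(env.job_done())"
```

```text
the job is handed in; nothing more can be done
None
```

The torch is off its peg and lying level in the bench cradle with its flange in the gap; the gripper is clear, the spare tube was left on its peg, and the job is handed in at about 23 s (no verdict was returned).

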